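# Take the locked-rotor stand back one notch

### The job

The motor on the test stand is locked one notch too far on. With a fingertip flip the yellow ratchet pawl up off the toothed wheel and over until it lies back on its stop pin, push the wheel by its hand spokes one notch backward (the top of the wheel goes towards the pawl's side), and then tip the pawl over again so that it drops right down into the next gap between the teeth. Only push with the fingers, gently: do not grip the pawl or the spokes, and leave the other things on the bench where they are.

Things in the scene. Friction and masses are not known exactly. Their poses are not given: they have to be found in the camera images.
- stand: Fixed test stand: aluminium base 190 x 250 x 12 mm, an upright dark plate 162 mm high, 86 mm square black motor behind it, toothed wheel in front. Origin on the table under the middle of the wheel. x axis along the shaft, from the motor out through the wheel's face (away from the robot, within 30 degrees); z up; y to the side where the pawl is pivoted. The plate's front face is at x = -14 mm.
- shaft (a point): Point on the shaft axis, 110 mm above the table, in the plane of the hand spokes (stand x = 58 mm). The steel toothed wheel behind them is 12 mm thick (stand x -6 to 6 mm), 100 mm across the tooth tips, with 12 saw teeth 10 mm deep: a notch is 0.524 rad. A dark hub 28 mm across runs from the wheel to 12 mm beyond the spokes (40 mm across close to the wheel).
- wheel (a joint): Backward turn of wheel and spokes, rad; grows as the wheel's top moves to stand +y (pawl's side). Starts at 0 to -0.04, where the pawl blocks it from going back. One notch back is 0.524. Pawl off, it turns with 0.13 N m of friction and stays where left. Turned 0.43 to 0.52, the bottom of the next gap lies under the pawl; past 0.53 the pawl would land on a tooth. Pawl down, it cannot be pushed past 0.53.
- top_knob (a point): Centre of the black ball knob (18 mm across) on the uppermost spoke. Four steel spokes 9 mm thick, 90 degrees apart; knob centres 64 mm from the shaft axis. At the start this spoke leans 15 degrees (up to 18) from upright away from the pawl (stand -y); one notch back it leans 15 degrees to the pawl's side.
- pawl (a joint): Angle of the pawl, rad: 0 = fully down in a gap between the teeth, growing as it is lifted off the wheel. It is balanced on end at about 0.72 and lies back on its stop pin at 1.15. Its own weight makes it fall to the wheel below about 0.6 and onto the stop above about 0.88. Under 2 N at the red pin swings it.
- pawl_pivot (a point): Point on the pawl's pivot axis (parallel to stand x), 82 mm to stand +y of the shaft axis, 111 mm above the table, at stand x = 23 mm. The yellow pawl is 12 mm thick (stand x -6 to 6 mm), 13 mm wide, bowed upward, 70 mm long from here to its steel nose, which points to stand -y when down. Thrown back it leans to stand +y.
- finger_pin (a point): Middle of the pawl's red finger pin: round, 12 mm thick sleeve that spins freely, parallel to stand x, 34 mm out of the pawl's front (stand x 6 to 40 mm, this point at 23 mm), 52 mm from the pivot axis; seen from there 33 degrees from upright to stand -y when down, 33 degrees to stand +y when thrown back. Pushed to stand +y it lifts the pawl and throws it over; pushed to -y it brings it back.
- coupling: Loose shaft coupling, bystander: aluminium cylinder with a red middle, 32 mm across, 42 mm high, standing on the table. Origin: centre of its underside.
- hex_key: Loose L-shaped hex key, bystander: dark steel, 70 x 24 mm, 6 mm thick, lying on the table. Origin: middle of the long leg, on the table.
- pulley: Loose toothed belt pulley, bystander: aluminium, 36 mm across, 26 mm high, standing. Origin: centre of its underside.
- screwdriver: Loose screwdriver, bystander, 190 mm long, orange handle, lying. Origin: under its middle.
- bin: Loose open blue parts bin, bystander, 160 x 110 x 60 mm. Origin: centre of its underside.
- multimeter: Loose dark multimeter lying on its back, bystander, 170 x 82 x 45 mm. Origin: centre of its underside.
- small_motor: Loose small square motor standing on end, bystander, 42 x 42 x 48 mm plus a 24 mm shaft pointing up. Origin: centre of its underside.

How it is judged (in metres and radians):
On the way, in this order (a step that is already met when the one before it is completed fails the run):
1. the pawl has been thrown over and lies back on its stop, the wheel not yet turned backward (value of joint pawl above 1.05 rad and value of joint wheel below 0.12 rad), for 0.2 s.
2. the wheel has been pushed backward past a tooth while the pawl is off it (value of joint pawl above 0.5 rad and value of joint wheel above 0.2 rad), for 0.1 s.
At the end, for the whole second after the job is handed in: The wheel stands one notch back (0.40 to 0.60 rad backward of its first locked position) and the pawl is down in the gap (within 0.06 rad of fully down, so its nose is at most about 4 mm off the bottom of the gap), both at rest (value of joint wheel between 0.4 and 0.6 rad and value of joint pawl below 0.06 rad and velocity of joint wheel between -0.05 and 0.05 rad/s and velocity of joint pawl between -0.05 and 0.05 rad/s); the robot touches nothing.
It fails at once if the pawl gripped or forced (more than 30 N from the fingers) (contact force between the fingers and pawl above 30 N).
It fails at once if the wheel or its spokes gripped or forced (more than 30 N from the fingers) (contact force between the fingers and wheel above 30 N).
It fails at once if a bystander (coupling, hex key, pulley, screwdriver, bin, multimeter or small motor) moved more than 15 mm or picked up (distance of any of coupling, hex_key, pulley, screwdriver, bin, multimeter, small_motor from where it was at the start of the episode above 0.015 m).
It also fails if it takes over 58 s, if anything falls off the work surface, if the arm or the gripper's body presses on something with over 40 N, if the wrist force passes 120 N, or if a joint passes its speed limit or range.

### The arm

A 6-joint arm with a two-finger parallel gripper is mounted at the origin on the work surface. World frame = base frame: x ahead of the robot, y to its left, z up, the work surface at z = 0. Lengths are in m, angles in degrees, forces in N, time in s.
With the tool pointing down it reaches from about 0.3 to 0.75 m from the base axis. Payload 8.5 kg.
Tool frame: the origin (TCP) lies midway between the tips of the shut fingers; the grasp point (between the pads) lies 19 mm behind it; y points along the fingers, x is the direction in which the jaws open and shut, and the axes are right-handed (so a half turn about y gives the same grasp; the last joint's range is limited). The gripper opens to 85 mm and grips with 20 to 120 N. Pads are 22 mm wide; open, the fingers measure 114 mm over their backs; the gripper's body (76 mm by 85 mm) begins 54 mm behind the grasp point. The pads swing forward as they close: fully open they stand 13 mm farther back than shut.
Start: joints at [-83.211, 21.807, 74.336, -0, 83.858, -12.336], TCP at [0.18, -0.52, 0.231] pointing down, gripper open.
Joint ranges: [-178.18, 178.18], [-50.72, 133.34], [12.68, 142.11], [-81.47, 261.47], [9.98, 163.14], [-165.26, 165.26]. Speed limits (degrees/s): [136.94, 136.94, 180, 180, 180, 180].

### API

Orientations are given as a 3x3 rotation matrix whose columns are the frame's x, y, z axes.
In Python, from rig import env gives the robot as it stands.
- The arm moves only by the tool carry_out, never from a script. Its argument "plan" is a list of rows, each a list of 3 entries, a list of its own where there are three numbers: the shift along the tool's x, y, z in m, then the turn, a rotation vector about the tool's x, y, z in degrees, then the finger opening in m, from 0 to 0.0854. In form: [[[dx, dy, dz], [ax, ay, az], jaw], ...]. A call has 1 to 8 rows; each row shifts and turns the commanded pose from where the row before left it, along the tool's axes as they then stand; what a row does not reach is not made up. A row lasts 1/8 s, in which the tool goes at most 62.5 mm and 10.7 degrees, less where a joint would pass 70% of its speed; a pose out of reach is approached as far as the arm can. A call is refused whole if a number of a shift passes 0.0625 or a number of a turn 10.7, either way. A call with a gripper value outside its range is refused whole. The fingers move at their own pace and stop on an object; "force" is the grip in N (left out, the last holds). Time passes only in rows, so rows that do not move let the fingers close. It gives the time, the measured TCP pose, the force and the opening at its end, in the units of the state.
- env.observe(): the state, without advancing time (a new reading comes with each control period).
- env.get_image(name): name is "scene" or "top" or "wrist"; returns a dict with "image" (400x640x3 uint8, red, green, blue), "vfov" (degrees; the focal length in pixels is half the picture's height over the tangent of half this angle, whatever the lens; pixels are square), "cx", "cy" (the principal point, pixels), "rvec" (rotation vector, rad) and "tvec" (3), from world to camera coordinates, as OpenCV has them; the wrist camera has in their place "tool_from_camera" (4x4, takes a point from camera to tool coordinates, whose origin is the TCP and whose axes are the tool frame's). Camera axes: x right, y down, z forward; pixel columns grow to the right and rows downward; lengths in m; the calibration is good to about 2 mm. A picture is of the moment at which its call begins: read the wrist's pose just before it. There is no depth.
- env.close_job(): hands the job in, once; it reports no verdict.
Trained networks look in a picture, given as the dict that the camera call returned (one of the last four; its "shot" number tells which), for a name from the list of things; names that differ only in an ending like _2 or _b are one class to them, and where a whole thing is asked for, a point or a joint stands for the part that bears it (a point fixed in the world has none). Each returns a list of dicts, best first, with "conf" (0 to 1); they miss things now and then, are a little off and sometimes report something else, mostly with a low value. They report only what shows in the picture. A call takes as long as a camera call.
- env.outline_of(target, picture): "mask" (400x640 bool, what is visible of it) and "pixel" ([row, column] in pixels, amid what is visible of it).
The state is a dict: "time_s": time; "q": joint angles; "qvel": joint speeds; "joint_efforts": joint torques, N m; "position": TCP position; "tool_rot": TCP orientation; "ft_force": force on the tool from outside, world axes, zero at the start; "wrist_torque": the same for the moment, N m; "grip_width": finger opening in m.
Only numpy, scipy, OpenCV 4.12 (cv2) and the standard library are available. Lean on these libraries where they do the work, as an engineer would, in place of code of your own. Each camera call takes 0.05 s, during which the arm holds its last target.

## Working session

There is one attempt and no reset: what is moved stays moved. The work goes in short steps, Python scripts to look and compute and a tool call to move; the robot and the scene stay as the last step left them, time stands still between calls to the robot, and variables do not carry over. Pictures are saved under pics/ and viewed, and the job is handed in when it is done.

Besides the shell and the picture viewer there is one more tool, called after "Emit:" as a command line: name --argument value ..., lists and objects as JSON in quotes. carry_out: Moves the arm, as the interface text tells. Its arguments: {"type":"object","properties":{"plan":{"type":"array","items":{"type":"array"}},"force":{"type":"number"}},"required":["plan"]}

```bash
mkdir -p pics; ls
python3 - <<'E'
from rig import env
import cv2,numpy as np
s=env.observe();print(s)
for n in ["scene","top","wrist"]:
    p=env.get_image(n)
    print(n,{k:v for k,v in p.items() if k!="image"})
    cv2.imwrite(f"pics/{n}0.png",p["image"][:,:,::-1])
E
```

```text
pics
{'time_s': 0.0, 'q': array([-8.32106290e+01,  2.18429258e+01,  7.43854229e+01,  1.39852252e-03,
        8.38584665e+01, -1.23348034e+01]), 'qvel': array([-0.05713393, -0.12439306,  0.07244033,  0.04877007,  0.08367122,
       -0.05725368]), 'joint_efforts': array([ 6.17887981e-04, -4.48460984e+01, -2.31279051e+01, -1.26370096e-04,
        4.78929724e-03,  1.53957342e-05]), 'position': array([ 0.18016622, -0.51934254,  0.2306897 ]), 'tool_rot': array([[ 3.27613966e-01, -1.55029390e-04,  9.44811656e-01],
       [-9.44810517e-01,  1.50745503e-03,  3.27613818e-01],
       [-1.47505086e-03, -9.99998852e-01,  3.47389924e-04]]), 'ft_force': array([ 0.11305311, -0.28744247,  0.36603413]), 'wrist_torque': array([ 0.03845779, -0.01141133, -0.01372864]), 'grip_width': 0.08563508924125839}
scene {'vfov': 52.792139356008875, 'cx': 320.187384288096, 'cy': 202.92107006101253, 'rvec': array([ 2.07457093,  0.67206164, -0.32593319]), 'tvec': array([-0.44696483, -0.09552606,  1.30763104]), 'shot': 1}
top {'vfov': 53.52873337568575, 'cx': 317.29940745381106, 'cy': 202.27228351404713, 'rvec': array([ 2.10852124, -2.14655595,  0.15273696]), 'tvec': array([0.03812836, 0.56449905, 1.2719683 ]), 'shot': 2}
wrist {'vfov': 69.89954298221312, 'cx': 317.94494640320187, 'cy': 202.4936044486709, 'tool_from_camera': array([[ 9.99999772e-01,  4.12886535e-04,  5.33435267e-04,
         7.00204069e-04],
       [-3.75327375e-04, -3.16511477e-01,  9.48588606e-01,
        -1.43587399e-01],
       [ 5.60497847e-04, -9.48588591e-01, -3.16511250e-01,
         8.08406645e-02],
       [ 0.00000000e+00,  0.00000000e+00,  0.00000000e+00,
         1.00000000e+00]]), 'shot': 3}
```

View pics/scene0.png

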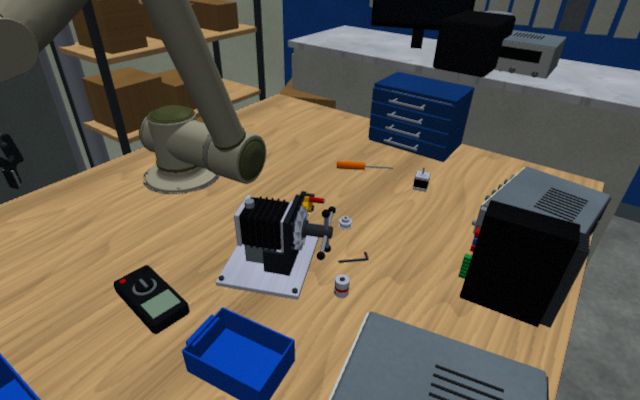

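View pics/top0.png

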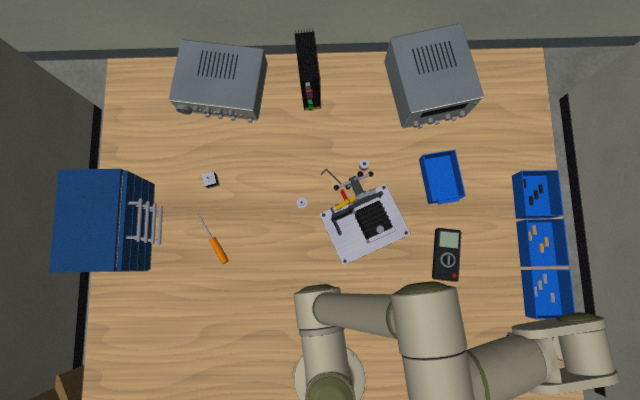

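View pics/wrist0.png

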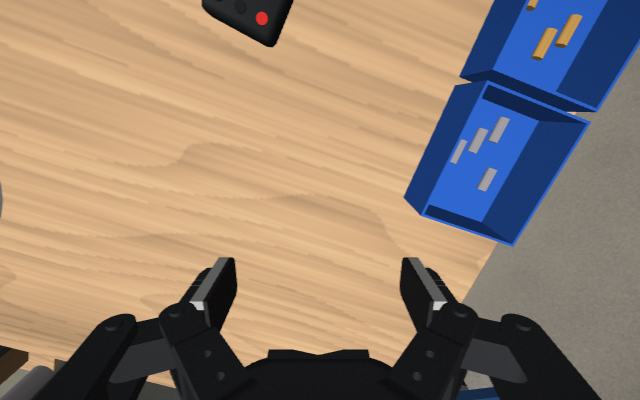

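```bash
cat > h.py <<'E'
from rig import env
import cv2,numpy as np
def proj(p,X,obs=None):
    X=np.atleast_2d(np.array(X,float))
    f=200/np.tan(np.radians(p["vfov"]/2));K=np.array([[f,0,p["cx"]],[0,f,p["cy"]],[0,0,1]])
    if "rvec" in p: R=cv2.Rodrigues(p["rvec"])[0];t=p["tvec"]
    else:
        T=np.eye(4);T[:3,:3]=obs["tool_rot"];T[:3,3]=obs["position"]
        M=np.linalg.inv(T@p["tool_from_camera"]);R=M[:3,:3];t=M[:3,3]
    c=X@R.T+t; u=c@K.T
    return u[:,:2]/u[:,2:]
def S2W(st,P): # st=(x,y,yaw)
    c,s=np.cos(st[2]),np.sin(st[2]);P=np.atleast_2d(np.array(P,float))
    return P@np.array([[c,-s,0],[s,c,0],[0,0,1]]).T+[st[0],st[1],0]
E
python3 - <<'E'
from h import *
for n in ["scene","top"]:
    p=env.get_image(n); vis=p["image"].copy()
    for t in ["stand","wheel","pawl","top_knob","finger_pin","shaft","pawl_pivot","coupling","pulley","hex_key"]:
        try:
            r=env.outline_of(t,p)
        except Exception as e: print(t,e);continue
        for d in r[:2]:
            m=d["mask"];ys,xs=np.nonzero(m)
            print(n,t,round(d["conf"],2),np.round(d["pixel"],1),m.sum(),xs.min(),xs.max(),ys.min(),ys.max())
    c=p["image"][170:320,190:390] if n=="scene" else p["image"][140:280,270:450]
    cv2.imwrite(f"pics/{n}c.png",cv2.resize(c,None,fx=4,fy=4,interpolation=cv2.INTER_CUBIC)[:,:,::-1])
E
```

```text
scene stand 0.7 [245.2 275.1] 8376 216 335 191 298
scene wheel 0.86 [228.3 317. ] 1146 294 335 206 259
scene wheel 0.68 [284.4 336.1] 311 334 350 274 296
scene pawl 0.47 [204.7 309.3] 139 304 322 197 210
scene top_knob 0.95 [230.9 316.5] 1117 294 335 206 259
scene finger_pin 0.56 [200.5 312.8] 219 302 324 196 211
scene shaft 0.22 [259.8 359.8] 72 340 368 252 261
scene shaft 0.2 [245.7 276.5] 8147 216 334 191 298
scene pawl_pivot 0.94 [245.8 276.6] 8175 216 333 192 298
scene pawl_pivot 0.69 [355.7 239.1] 6979 183 293 308 399
scene coupling 0.63 [284.2 338.6] 294 335 349 274 297
scene coupling 0.48 [204.  311.2] 227 302 323 196 212
scene pulley 0.45 [222.5 346.7] 146 339 351 216 228
scene hex_key 0.67 [200.3 312.8] 197 302 324 196 211
top stand 0.56 [224.6 363.2] 4555 321 408 172 264
top stand 0.56 [179.3 443.7] 1900 420 465 150 203
top wheel 0.71 [187.6 356.1] 451 335 375 171 199
top pawl 0.66 [202.6 342.5] 149 335 356 190 210
top top_knob 0.66 [185.1 359.1] 382 335 375 172 199
top finger_pin 0.71 [199.  341.7] 137 335 356 190 209
top shaft 0.88 [220.6 360.1] 4704 320 409 171 264
top pawl_pivot 0.63 [224.5 362.5] 4424 321 408 172 263
top coupling 0.66 [163.7 364.9] 65 360 368 160 169
top pulley 0.63 [200.7 301.4] 87 297 306 198 208
top hex_key 0.63 [174.6 331.4] 96 321 341 168 184
```

View pics/scenec.png

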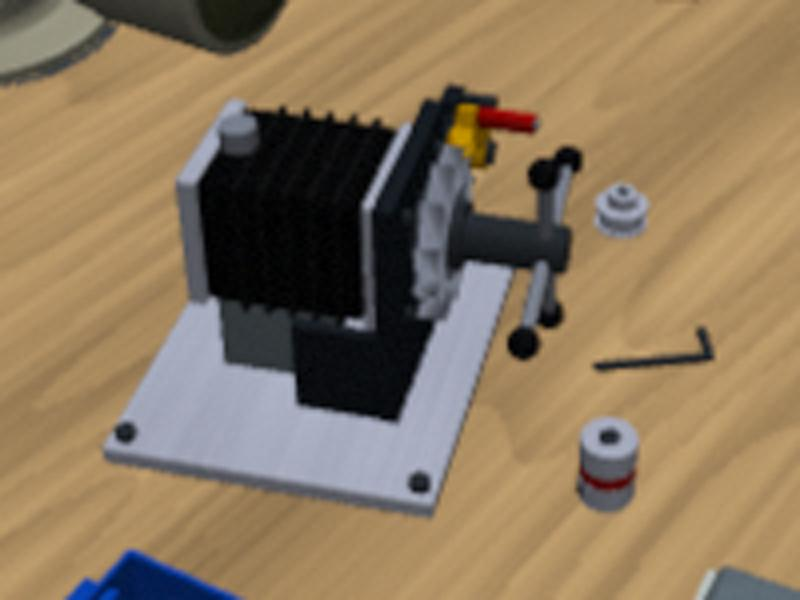

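View pics/topc.png

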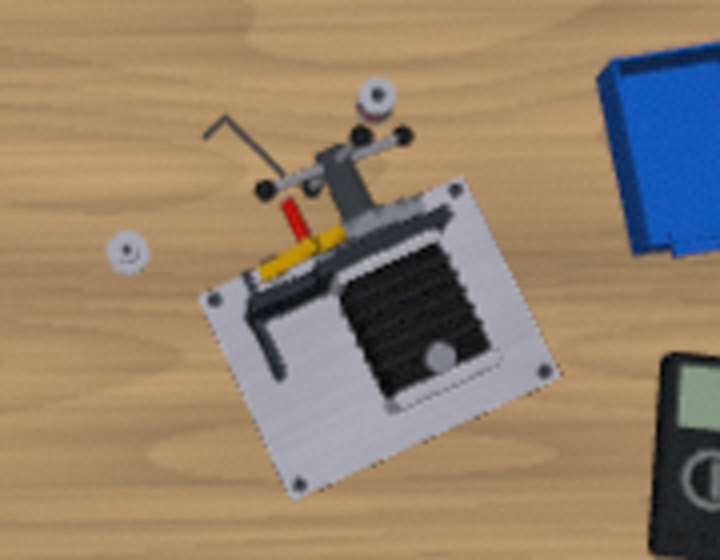

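```bash
cat > fit.py <<'E'
from h import *
from scipy.optimize import least_squares
T=env.get_image("top");S=env.get_image("scene")
a=np.radians(15)
def kn(i,w=0):
    th=-a+w+i*np.pi/2   # angle from up toward +y
    return [.058,.064*np.sin(th),.110+.064*np.cos(th)]
def pin(xx,q=0):
    th=np.radians(-33)+q
    return [xx,.082+.052*np.sin(th),.111+.052*np.cos(th)]
topp=[((265,189),kn(1)),((311,186),kn(2)),((361,135),kn(0)),((403,135),kn(3)),((288,201),pin(.040)),((303,238),pin(.006))]
corn=[((204,298),(1,1)),((460,180),(1,-1)),((562,372),(-1,-1)),((296,498),(-1,1))]
scp=[((543,174),kn(0)),((570,158),kn(1)),((522,343),kn(3)),((550,313),kn(2)),((535,123),pin(.040)),((480,117),pin(.006))]
def res(v,full=False):
    r=[]
    P=S2W(v,[k for _,k in topp]);o=np.array([u for u,_ in topp])/4+[270,140]
    r.append(proj(T,P)-o+[.375,.375])
    C=S2W(v,[[v[3]+.095*i,.125*j,.012] for _,(i,j) in corn]);o=np.array([u for u,_ in corn])/4+[270,140]
    r.append(proj(T,C)-o+.375)
    P=S2W(v,[k for _,k in scp]);o=np.array([u for u,_ in scp])/4+[190,170]
    r.append(proj(S,P)-o+.375)
    return r if full else np.concatenate(r).ravel()
s=least_squares(res,[.5,-.1,.4,-.05],loss="soft_l1")
print(s.x,np.degrees(s.x[2]))
for r in res(s.x,True): print(np.round(r,1))
E
python3 fit.py
```

```text
[ 0.56887748 -0.11029983  0.3860538  -0.07638464] 22.119253313326954
[[-0.4  0.1]
 [-0.   0.3]
 [-0.3  0.6]
 [-0.1  0.8]
 [-1.2 -0.4]
 [-0.4  0.4]]
[[ 1.6 -2.7]
 [ 4.7 -1.7]
 [ 3.   1.2]
 [ 1.1 -0.7]]
[[ 0.2 -0.5]
 [ 0.1  0.5]
 [-0.3 -0.6]
 [-0.2 -0. ]
 [ 0.9 -0. ]
 [ 0.1 -0.7]]
```

```bash
sed -i 's/^corn=.*/corn=[((204,298),(1,1))]/; s/r.append(proj(T,C)-o+.375)/r.append((proj(T,C)-o+.375)*.001)/' fit.py; python3 fit.py
cat >> h.py <<'E'
ST=None
def stand(pt,ST):
    c,s=np.cos(ST[2]),np.sin(ST[2]);d=np.array(pt)-[ST[0],ST[1],0]
    return np.array([c*d[0]+s*d[1],-s*d[0]+c*d[1],d[2]])
def delta(target_stand,ST,o=None):
    o=o or env.observe();R=o["tool_rot"]
    w=S2W(ST,target_stand)[0]
    c,s=np.cos(ST[2]),np.sin(ST[2])
    G=np.array([[s,0,c],[-c,0,s],[0,-1,0]])   # goal: x=-y_st, y=-z, z=x_st
    rv=np.degrees(cv2.Rodrigues(R.T@G)[0].ravel())
    print("t",round(o["time_s"],2),"stand pos mm",np.round(stand(o["position"],ST)*1e3,1),"F",np.round(o["ft_force"],1),"grip",round(o["grip_width"],4))
    print("tool shift mm",np.round(R.T@(w-o["position"])*1e3,1),"in goal axes",np.round(G.T@(w-o["position"])*1e3,1),"turn",np.round(rv,2))
E
```

```text
[ 0.57003168 -0.11208408  0.4024042  -0.08104385] 23.056062266070864
[[ 0.   0.2]
 [ 0.3  0.1]
 [-0.1  0.3]
 [ 0.1  0.3]
 [-0.7 -0.5]
 [ 0.2  0.3]]
[[ 0. -0.]]
[[ 0.4 -0.2]
 [-0.3  0.8]
 [ 0.2 -0.2]
 [-0.2  0.3]
 [ 0.5  0.3]
 [-0.3 -0.2]]
```

```bash
sed -i 's/^ST=None/ST=(0.5700,-0.1121,0.4024)/' h.py; python3 -c "
from h import *
delta([.026,.010,.26],ST)"
```

```text
t 1.45 stand pos mm [-518.3 -222.3  231.3] F [-0.1  0.7 -0.7] grip 0.0853
tool shift mm [-269.1  -28.7  527.1] in goal axes [-232.3  -28.7  544.3] turn [-0.   -3.93 -0.  ]
```

Emit:
carry_out --plan '[[[0, -0.015, 0], [0, -3.9, 0], 0.0], [[-0.022, -0.004, 0.052], [0, 0, 0], 0.0], [[-0.022, -0.004, 0.052], [0, 0, 0], 0.0], [[-0.022, -0.004, 0.052], [0, 0, 0], 0.0], [[-0.022, 0, 0.052], [0, 0, 0], 0.0], [[-0.022, 0, 0.052], [0, 0, 0], 0.0], [[-0.022, 0, 0.052], [0, 0, 0], 0.0], [[-0.022, 0, 0.052], [0, 0, 0], 0.0]]' --force 20

```text
time_s: 2.45
position: [0.4561, -0.2341, 0.2585]
tool_rot: [[0.391, 0.0, 0.92], [-0.92, -0.0, 0.391], [0.0, -1.0, 0.0]]
ft_force: [-0.1, -0.2, -0.7]
grip_width: -0.0
```

```bash
python3 -c "
from h import *
delta([.026,.010,.26],ST)"
```

```text
t 2.45 stand pos mm [-152.6  -67.6  258.5] F [-0.1 -0.2 -0.7] grip -0.0
tool shift mm [-77.7  -1.5 178.5] in goal axes [-77.6  -1.5 178.6] turn [-0.01 -0.04  0.03]
```

Emit:
carry_out --plan '[[[-0.02, 0, 0.045], [0, 0, 0], 0.0], [[-0.02, 0, 0.045], [0, 0, 0], 0.0], [[-0.02, 0, 0.045], [0, 0, 0], 0.0], [[-0.0176, 0, 0.0436], [0, 0, 0], 0.0]]'

```text
time_s: 2.95
position: [0.59, -0.0928, 0.2584]
tool_rot: [[0.391, 0.0, 0.92], [-0.92, -0.0, 0.391], [0.0, -1.0, 0.0]]
ft_force: [0.0, -0.4, -0.5]
grip_width: -0.0001
```

Run:
```python
from h import *
delta([.026,.010,.26],ST)
o=env.observe();p=env.get_image("wrist");v=p["image"].copy()
from importlib import import_module
a=np.radians(15)
pts=[[.058,.064*np.sin(-a+i*np.pi/2),.110+.064*np.cos(-a+i*np.pi/2)] for i in range(4)]
th=np.radians(-33)
pts+=[[x,.082+.052*np.sin(th),.111+.052*np.cos(th)] for x in (.006,.023,.040)]
pts+=[[.07,0,.11],[.0,.082,.111]]
for u in proj(p,S2W(ST,pts),o): cv2.circle(v,tuple(int(round(x)) for x in u),3,(0,255,0),1);print(np.round(u))
cv2.imwrite("pics/w1.png",v[:,:,::-1])
```

```text
t 2.95 stand pos mm [ 25.9   9.9 258.4] F [ 0.  -0.4 -0.5] grip -0.0001
tool shift mm [-0.1 -1.6  0.1] in goal axes [-0.1 -1.6  0.1] turn [-0.01 -0.02  0.01]
[349. 170.]
[263. 160.]
[312. 149.]
[384. 155.]
[270. 221.]
[269. 204.]
[268. 186.]
[327. 145.]
[251. 211.]
```

View pics/w1.png

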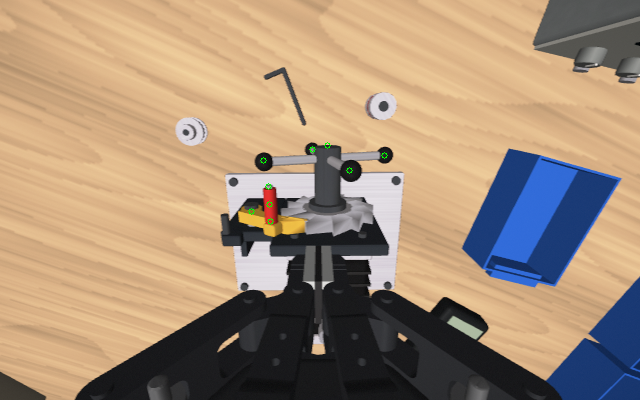

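Run:
```python
from h import *
o=env.observe();p=env.get_image("wrist");v=p["image"].copy()
v=cv2.resize(v[200:320,230:410],None,fx=4,fy=4,interpolation=cv2.INTER_CUBIC)
R=o["tool_rot"]
for y in (0,-.02,-.04):
  for x in (-.007,0,.007):
   for z in (-.011,.011):
    u=proj(p,o["position"]+R@[x,y,z],o)[0]
    c=(int((u[0]-230)*4),int((u[1]-200)*4));cv2.circle(v,c,3,(0,255,0) if z>0 else (255,0,0),-1)
cv2.imwrite("pics/w2.png",v[:,:,::-1])
```

```text
(no output)
```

View pics/w2.png

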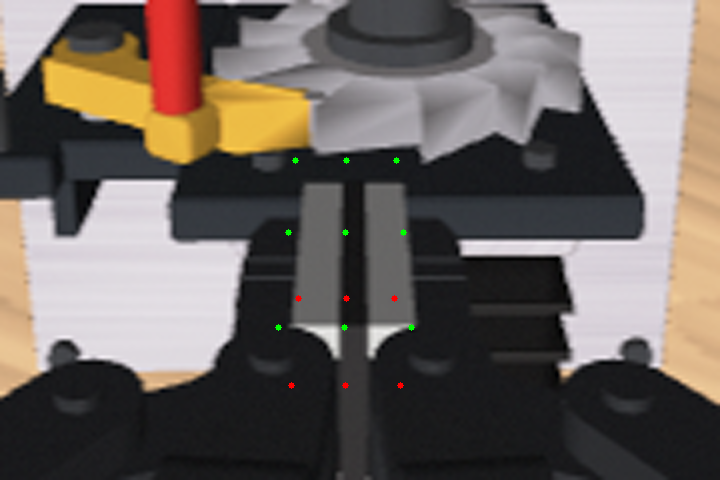

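Emit:
carry_out --plan '[[[-0.003, 0.03, 0], [0, 0, 0], 0.0], [[0, 0.03, 0], [0, 0, 0], 0.0], [[0, 0.03, 0], [0, 0, 0], 0.0], [[0, 0.023, 0], [0, 0, 0], 0.0], [[0, 0, 0], [0, 0, 0], 0.0]]'

```text
time_s: 3.68
position: [0.5868, -0.0917, 0.1441]
tool_rot: [[0.391, -0.003, 0.921], [-0.921, 0.001, 0.391], [-0.002, -1.0, -0.003]]
ft_force: [-0.1, 0.9, -0.3]
grip_width: 0.0003
```

```bash
cat > look.py <<'E'
from h import *
import sys
delta([.026,.030,.145],ST)
for n in sys.argv[2:]:
    p=env.get_image(n);v=p["image"]
    if n=="scene":v=cv2.resize(v[170:290,250:390],None,fx=4,fy=4,interpolation=cv2.INTER_CUBIC)
    if n=="top":v=cv2.resize(v[140:280,270:450],None,fx=4,fy=4,interpolation=cv2.INTER_CUBIC)
    cv2.imwrite(f"pics/{n}{sys.argv[1]}.png",v[:,:,::-1])
E
python3 look.py a scene wrist
```

```text
t 3.67 stand pos mm [ 23.5  12.1 144.1] F [-0.1  0.9 -0.3] grip 0.0003
tool shift mm [-17.9  -0.9   2.5] in goal axes [-17.9  -0.9   2.5] turn [ 0.15 -0.06 -0.13]
```

View pics/scenea.png

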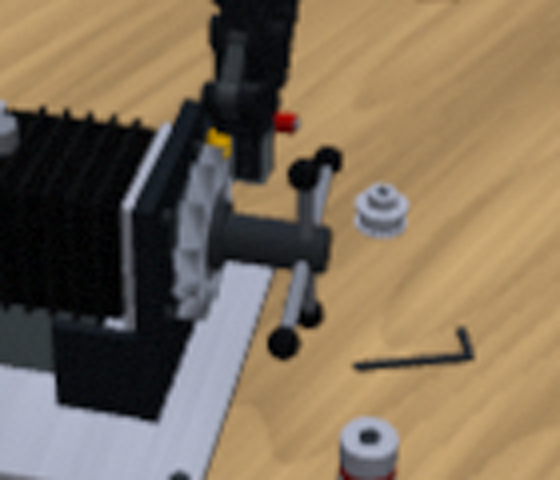

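View pics/wrista.png

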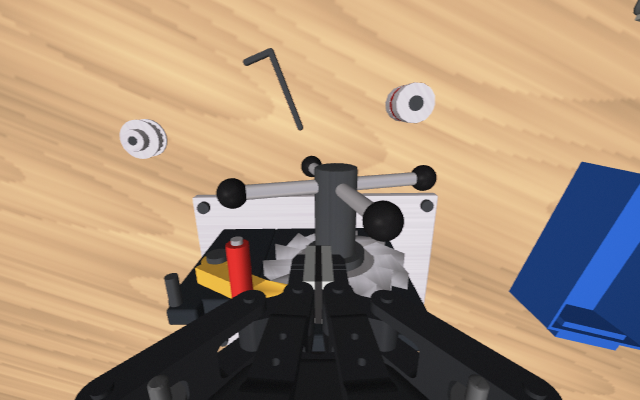

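Emit:
carry_out --plan '[[[-0.01, 0, 0.0025], [0, 0, 0], 0.0], [[-0.006, 0, 0], [0, 0, 0], 0.0], [[-0.005, 0, 0], [0, 0, 0], 0.0], [[-0.005, 0, 0], [0, 0, 0], 0.0], [[-0.005, 0, 0], [0, 0, 0], 0.0], [[-0.005, 0, 0], [0, 0, 0], 0.0], [[-0.005, 0, 0], [0, 0, 0], 0.0], [[-0.005, 0, 0], [0, 0, 0], 0.0]]'

```text
time_s: 4.78
position: [0.5719, -0.0479, 0.1453]
tool_rot: [[0.391, -0.0, 0.92], [-0.92, 0.0, 0.391], [-0.0, -1.0, -0.0]]
ft_force: [0.1, 0.2, 0.4]
grip_width: -0.0
```

```bash
python3 look.py b scene wrist
```

```text
t 4.78 stand pos mm [ 26.9  58.4 145.3] F [0.1 0.2 0.4] grip -0.0
tool shift mm [28.4  0.3 -0.9] in goal axes [28.4  0.3 -0.9] turn [ 0.01 -0.03 -0.01]
```

View pics/sceneb.png

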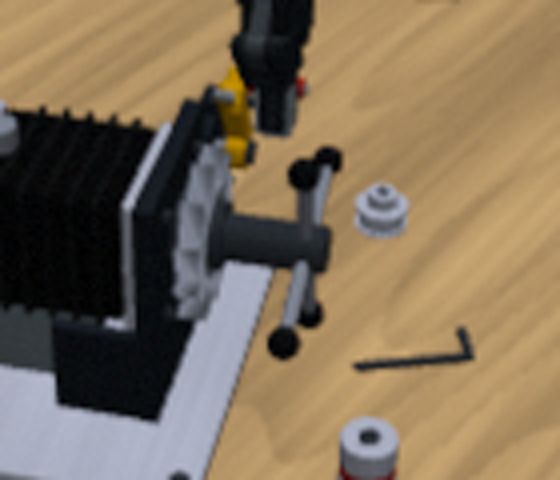

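View pics/wristb.png

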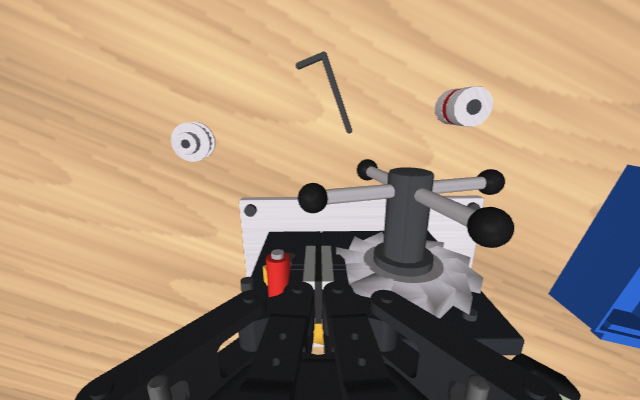

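Emit:
carry_out --plan '[[[-0.005, 0, 0], [0, 0, 0], 0.0], [[-0.005, 0, 0], [0, 0, 0], 0.0], [[-0.005, 0, 0], [0, 0, 0], 0.0], [[-0.005, 0, 0], [0, 0, 0], 0.0], [[-0.004, 0, 0], [0, 0, 0], 0.0], [[-0.003, 0, 0], [0, 0, 0], 0.0], [[0, 0, 0], [0, 0, 0], 0.0]]'

```text
time_s: 5.75
position: [0.5615, -0.0232, 0.1454]
tool_rot: [[0.391, 0.0, 0.92], [-0.92, -0.0, 0.391], [0.0, -1.0, 0.0]]
ft_force: [-0.5, -0.0, 0.1]
grip_width: -0.0001
```

```bash
python3 look.py c scene wrist
```

```text
t 5.75 stand pos mm [ 27.   85.2 145.4] F [-0.5 -0.   0.1] grip -0.0001
tool shift mm [55.2  0.4 -1. ] in goal axes [55.2  0.4 -1. ] turn [-0.   -0.02  0.  ]
```

View pics/scenec.png

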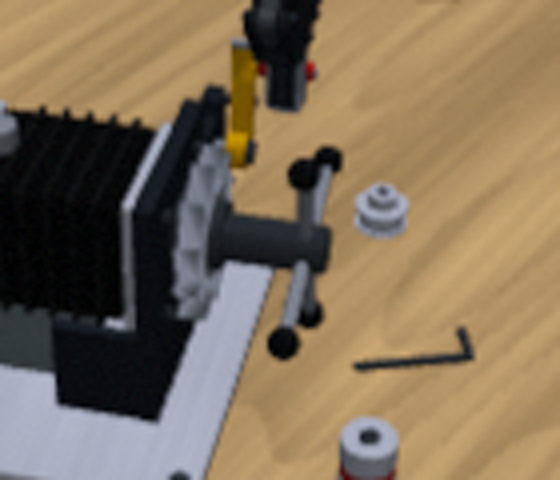

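View pics/wristc.png

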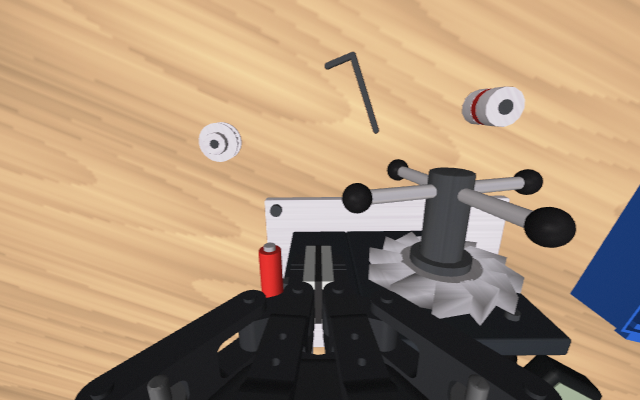

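```bash
cat > pins.py <<'E'
from h import *
import sys
o=env.observe();p=env.get_image("wrist");v=p["image"].copy()
def put(pts,c,lab):
    for P in pts:
        u=proj(p,S2W(ST,[P]),o)[0];print(lab,np.round(u,1));cv2.circle(v,tuple(int(round(x)) for x in u),3,c,1)
for q,c in zip([float(a) for a in sys.argv[2].split(",")],[(0,255,0),(0,255,255),(255,255,0)]):
    th=np.radians(-33)+q;put([[x,.082+.052*np.sin(th),.111+.052*np.cos(th)] for x in (.006,.040)],c,f"pawl{q}")
for w,c in zip([float(a) for a in sys.argv[3].split(",")],[(0,255,0),(0,255,255),(255,255,0)]):
    put([[.058,.064*np.sin(w-.2618+i*np.pi/2),.110+.064*np.cos(w-.2618+i*np.pi/2)] for i in range(4)],c,f"wheel{w}")
v=cv2.resize(v[100:300,170:570],None,fx=2,fy=2)
cv2.imwrite(f"pics/{sys.argv[1]}.png",v[:,:,::-1])
E
python3 pins.py d 1.15,1.0 0
```

```text
pawl1.15 [271.2 299.5]
pawl1.15 [267.8 244.5]
pawl1.0 [282.6 303.8]
pawl1.0 [280.  247.8]
wheel0.0 [545.1 225.4]
wheel0.0 [355.6 195.5]
wheel0.0 [397.1 168.6]
wheel0.0 [525.4 181.7]
```

View pics/d.png

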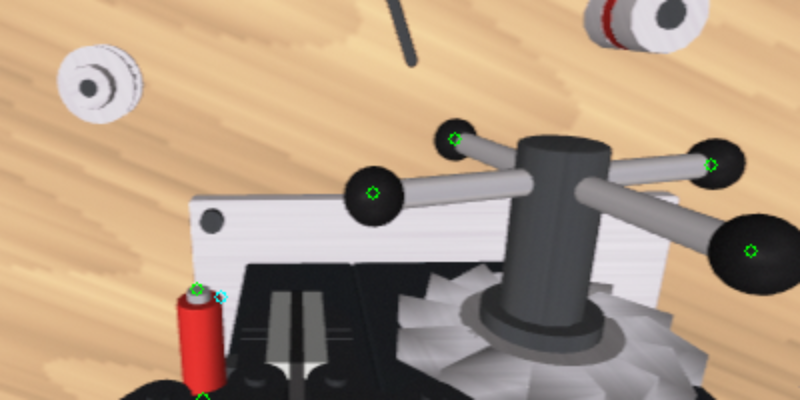

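Emit:
carry_out --plan '[[[0.004, -0.03, 0], [0, 0, 0], 0.0], [[0, -0.05, 0], [0, 0, 0], 0.0], [[0.04, -0.01, 0.01], [0, 0, 0], 0.0], [[0.05, 0, 0.011], [0, 0, 0], 0.0], [[0.051, 0, 0.01], [0, 0, 0], 0.0], [[0, 0.03, 0], [0, 0, 0], 0.0], [[0, 0.03, 0], [0, 0, 0], 0.0], [[0, 0.017, 0], [0, 0, 0], 0.0]]'

```text
time_s: 6.9
position: [0.6463, -0.1448, 0.1563]
tool_rot: [[0.391, -0.002, 0.921], [-0.921, 0.001, 0.391], [-0.002, -1.0, -0.002]]
ft_force: [1.1, -0.4, -0.2]
grip_width: -0.0001
```

```bash
python3 look.py e scene;python3 pins.py e 1.15 0,-0.04
```

```text
t 6.9 stand pos mm [ 57.4 -60.  156.3] F [ 1.1 -0.4 -0.2] grip -0.0001
tool shift mm [-89.9  11.6 -31.5] in goal axes [-90.   11.3 -31.4] turn [ 0.1  -0.06 -0.11]
pawl1.15 [ 44.8 329.8]
pawl1.15 [ 27.  283.1]
wheel0.0 [231.8 273. ]
wheel0.0 [132.7 234.7]
wheel0.0 [234.6 198.3]
wheel0.0 [320.3 216.5]
wheel-0.04 [237.  272.2]
wheel-0.04 [131.4 236.4]
wheel-0.04 [231.7 198.6]
wheel-0.04 [319.4 215.3]
```

View pics/scenee.png

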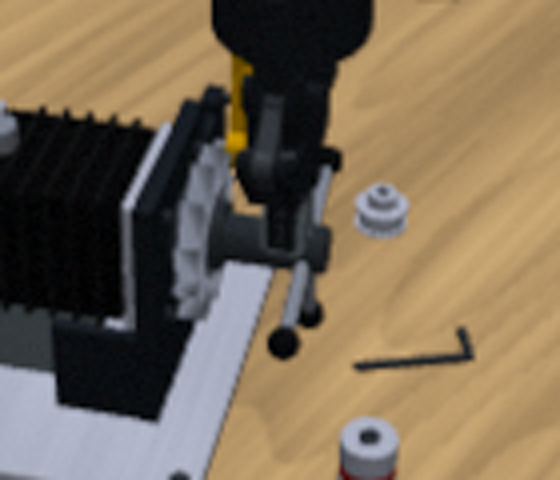

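View pics/e.png

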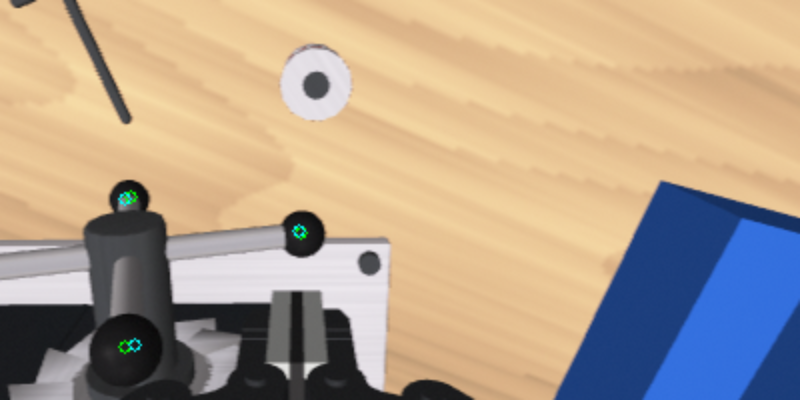

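Emit:
carry_out --plan '[[[-0.008, 0, 0.0005], [0, 0, 0], 0.0], [[-0.005, 0, 0], [0, 0, 0], 0.0], [[-0.004, 0, 0], [0, 0, 0], 0.0], [[-0.004, 0, 0], [0, 0, 0], 0.0], [[-0.004, 0, 0], [0, 0, 0], 0.0], [[-0.004, 0, 0], [0, 0, 0], 0.0], [[-0.004, 0, 0], [0, 0, 0], 0.0], [[-0.003, 0, 0], [0, 0, 0], 0.0]]'

```text
time_s: 8.0
position: [0.6331, -0.1111, 0.1583]
tool_rot: [[0.391, -0.0, 0.92], [-0.92, 0.0, 0.391], [-0.0, -1.0, -0.0]]
ft_force: [0.1, -2.4, 1.5]
grip_width: -0.0001
```

```bash
python3 look.py f;python3 pins.py f 1.15 0.1,0.2,0.3
```

```text
t 8.0 stand pos mm [ 58.4 -23.8 158.3] F [ 0.1 -2.4  1.5] grip -0.0001
tool shift mm [-53.7  13.3 -32.5] in goal axes [-53.8  13.3 -32.4] turn [ 0.   -0.03 -0.01]
pawl1.15 [105.8 328.1]
pawl1.15 [ 92.5 282. ]
wheel0.1 [290.4 272.8]
wheel0.1 [191.1 230.8]
wheel0.1 [280.7 198.5]
wheel0.1 [368.8 219.6]
wheel0.2 [277.9 273.5]
wheel0.2 [193.9 227.1]
wheel0.2 [287.5 198.3]
wheel0.2 [371.2 222.9]
wheel0.3 [265.5 273.6]
wheel0.3 [197.4 223.7]
wheel0.3 [294.4 198.3]
wheel0.3 [372.9 226.3]
```

View pics/f.png

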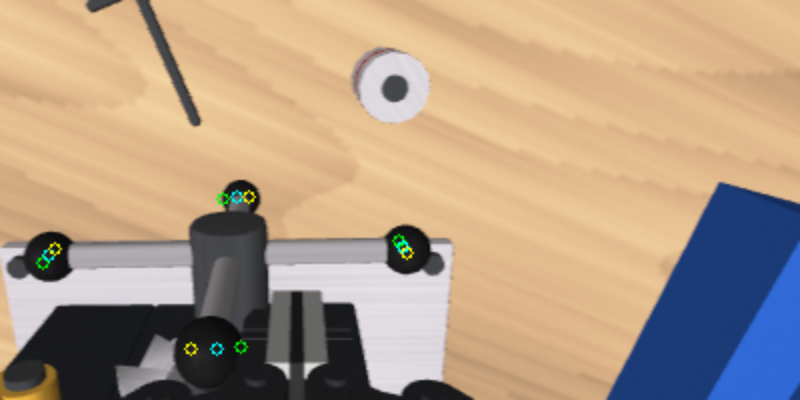

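Emit:
carry_out --plan '[[[-0.003, 0, 0], [0, 0, 0], 0.0], [[-0.003, 0, 0], [0, 0, 0], 0.0], [[-0.003, 0, 0], [0, 0, 0], 0.0], [[-0.002, 0, 0], [0, 0, 0], 0.0], [[-0.002, 0, 0], [0, 0, 0], 0.0], [[0, 0, 0], [0, 0, 0], 0.0]]'

```text
time_s: 8.8
position: [0.6279, -0.0991, 0.1582]
tool_rot: [[0.391, -0.001, 0.92], [-0.92, 0.0, 0.391], [-0.001, -1.0, -0.0]]
ft_force: [0.3, -1.0, 0.2]
grip_width: 0.0003
```

```bash
python3 look.py g;python3 pins.py g 1.15 0.4,0.45,0.5
```

```text
t 8.8 stand pos mm [ 58.4 -10.7 158.2] F [ 0.3 -1.   0.2] grip 0.0003
tool shift mm [-40.7  13.2 -32.4] in goal axes [-40.7  13.2 -32.4] turn [ 0.02 -0.02 -0.03]
pawl1.15 [126.3 328.1]
pawl1.15 [114.3 282. ]
wheel0.4 [278.6 273.1]
wheel0.4 [218.8 220.4]
wheel0.4 [315.2 198.5]
wheel0.4 [392.6 229.9]
wheel0.45 [272.7 272.5]
wheel0.45 [220.8 218.8]
wheel0.45 [318.5 198.6]
wheel0.45 [392.9 231.8]
wheel0.5 [266.8 271.8]
wheel0.5 [223.  217.3]
wheel0.5 [321.9 198.8]
wheel0.5 [393.1 233.7]
```

View pics/g.png

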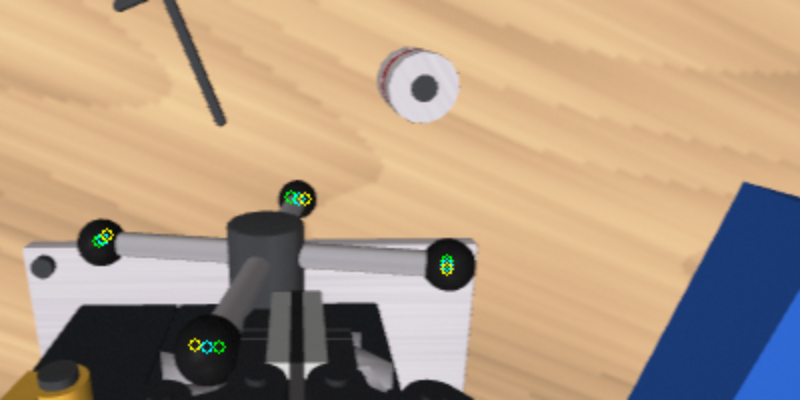

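Emit:
carry_out --plan '[[[-0.0015, 0, 0], [0, 0, 0], 0.0], [[0, 0, 0], [0, 0, 0], 0.0], [[0.015, 0, 0], [0, 0, 0], 0.0], [[0.02, 0, 0], [0, 0, 0], 0.0], [[0, -0.03, 0], [0, 0, 0], 0.0], [[0, -0.04, 0], [0, 0, 0], 0.0]]'

```text
time_s: 9.6
position: [0.6412, -0.1317, 0.228]
tool_rot: [[0.39, -0.002, 0.921], [-0.921, 0.001, 0.39], [-0.002, -1.0, -0.002]]
ft_force: [0.4, -1.1, -0.6]
grip_width: -0.0
```

```bash
python3 look.py h scene;python3 pins.py h 1.15 0.4,0.45,0.5
```

```text
t 9.6 stand pos mm [ 57.9 -45.9 228. ] F [ 0.4 -1.1 -0.6] grip -0.0
tool shift mm [-75.7  83.2 -31.9] in goal axes [-75.9  83.  -31.9] turn [ 0.11 -0.11 -0.11]
pawl1.15 [139.3 267. ]
pawl1.15 [131.5 231.8]
wheel0.4 [244.1 219.8]
wheel0.4 [207.  193.6]
wheel0.4 [284.4 180.5]
wheel0.4 [333.7 198.5]
wheel0.45 [240.1 219.6]
wheel0.45 [208.7 192.7]
wheel0.45 [287.  180.6]
wheel0.45 [333.4 199.5]
wheel0.5 [236.3 219.3]
wheel0.5 [210.4 191.9]
wheel0.5 [289.6 180.8]
wheel0.5 [332.8 200.5]
```

View pics/h.png

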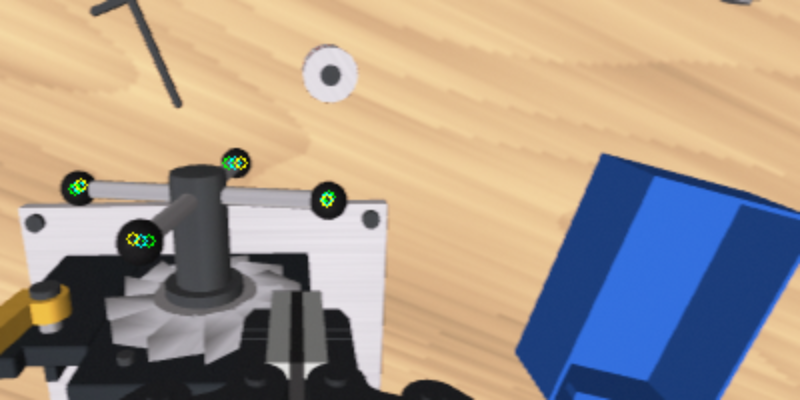

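View pics/sceneh.png

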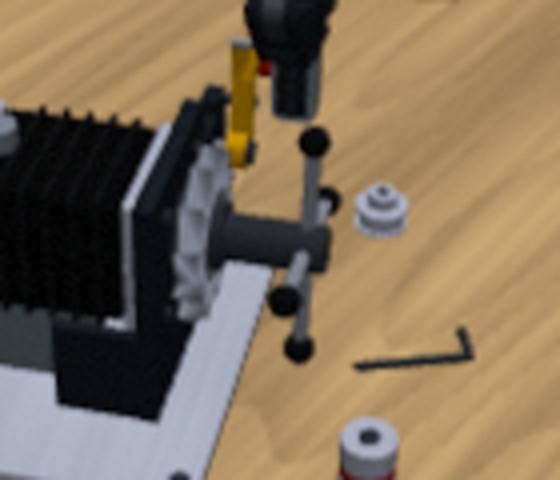

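Run:
```python
from h import *
from scipy.optimize import least_squares
o=env.observe();p=env.get_image("wrist")
g=cv2.cvtColor(p["image"],cv2.COLOR_RGB2GRAY)
def model(w,S):
    return proj(p,S2W(S,[[.058,.064*np.sin(w-.2618+i*np.pi/2),.110+.064*np.cos(w-.2618+i*np.pi/2)] for i in range(4)]),o)
pts=[]
v=cv2.resize(p["image"][150:240,190:350],None,fx=5,fy=5)
for u in model(.46,ST):
    x,y=np.round(u).astype(int);r=13
    gg=cv2.resize(g[y-r:y+r,x-r:x+r],None,fx=4,fy=4,interpolation=cv2.INTER_CUBIC)
    m=(gg<45).astype(np.uint8);m=cv2.morphologyEx(m,cv2.MORPH_OPEN,cv2.getStructuringElement(2,(21,21)))
    n,l,s,c=cv2.connectedComponentsWithStats(m);k=np.argmin([np.hypot(*(c[i]-52)) if i else 1e9 for i in range(n)])
    pts.append((c[k]+.5)/4-.5+[x-r,y-r]);print(pts[-1],s[k])
    cv2.circle(v,tuple(((pts[-1]-[190,150])*5).astype(int)),3,(0,255,0),-1)
cv2.imwrite("pics/h2.png",v[:,:,::-1])
pts=np.array(pts)
s=least_squares(lambda a:(model(a[0],ST)+a[1:3]-pts).ravel(),[.46,0,0]);print(s.x,s.fun.round(1))
s=least_squares(lambda a:(model(a[0],a[1:4])-pts).ravel(),[.46,*ST]);print(s.x,s.fun.round(1))
```

```text
[238.61574578 222.95750544] [   0   12   99   92 7348]
[207.66628015 194.28186456] [  25   25   53   69 2695]
[290.34726387 178.6726012 ] [ 51  29  32  32 667]
[334.25544914 200.5401255 ] [  25   20   68   73 3785]
[0.46914767 0.75686981 0.29682414] [ 0.2 -2.2  1.7 -1.  -1.8  2.8 -0.2  0.3]
[ 0.47545125  0.57022989 -0.11380209  0.42031685] [-0.2 -1.6  2.   0.1 -1.7  2.7 -0.3 -0.5]
```

View pics/h2.png

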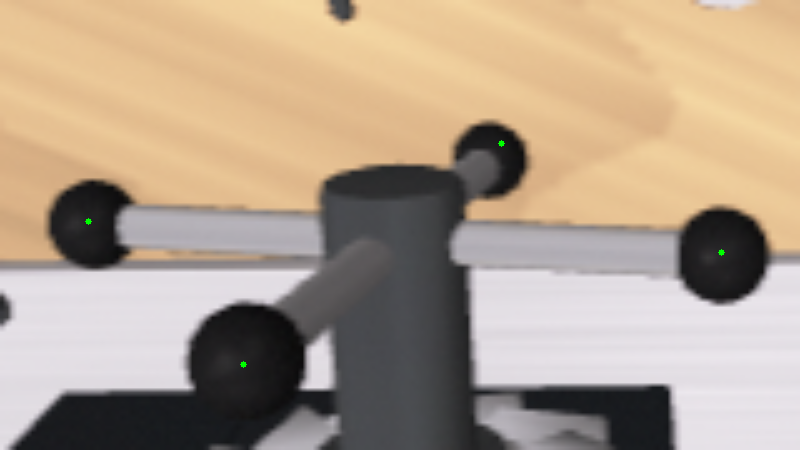

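Run:
```python
from h import *
from scipy.optimize import least_squares
o=env.observe();p=env.get_image("wrist")
def model(w,S):
    return proj(p,S2W(S,[[.058,.064*np.sin(w-.2618+i*np.pi/2),.110+.064*np.cos(w-.2618+i*np.pi/2)] for i in range(4)]),o)
pts=(np.array([(246,360),(93,224),(490,159),(722,254)])+.5)/5-.5+[190,150]
s=least_squares(lambda a:(model(a[0],ST)+a[1:3]-pts).ravel(),[.46,0,0]);print(s.x,s.fun.round(1))
s=least_squares(lambda a:(model(a[0],a[1:4])-pts).ravel(),[.46,*ST]);print(s.x,s.fun.round(1))
```

```text
[ 0.45572471 -0.39055857  0.6765771 ] [ 0.1  0.  -0.3 -0.7 -0.1  0.1  0.3  0.6]
[ 0.4568394   0.56947421 -0.11251611  0.41280189] [-0.1  0.3 -0.1 -0.1  0.  -0.2  0.2 -0.1]
```

Emit:
carry_out --plan '[[[-0.055, -0.01, -0.01], [0, 0, 0], 0.0], [[-0.055, 0, -0.011], [0, 0, 0], 0.0], [[-0.055, 0, -0.011], [0, 0, 0], 0.0], [[-0.029, 0, 0], [0, 0, 0], 0.0], [[0, 0, 0], [0, 0, 0], 0.0]]'

```text
time_s: 10.42
position: [0.5351, 0.0369, 0.2376]
tool_rot: [[0.393, -0.002, 0.919], [-0.919, 0.0, 0.393], [-0.001, -1.0, -0.002]]
ft_force: [-0.0, -0.6, -0.5]
grip_width: 0.0
```

```bash
python3 look.py i wrist; cp pics/wristi.png pics/i0.png; python3 pins.py i 1.15 0.46; python3 look.py j wrist
```

```text
t 10.43 stand pos mm [ 26.2 150.8 237.6] F [-0.  -0.6 -0.5] grip 0.0
tool shift mm [120.9  92.4  -0.3] in goal axes [120.8  92.6  -0.2] turn [ 0.09  0.09 -0.06]
pawl1.15 [362.6 230.6]
pawl1.15 [364.6 192.8]
wheel0.46 [500.7 176.7]
wheel0.46 [404.4 159.1]
wheel0.46 [457.  151.6]
wheel0.46 [550.1 164. ]
t 10.53 stand pos mm [ 26.5 148.8 237.6] F [-0.1 -0.3 -0.2] grip 0.0001
tool shift mm [118.8  92.5  -0.3] in goal axes [118.8  92.6  -0.5] turn [ 0.07 -0.04 -0.03]
```

View pics/wristj.png

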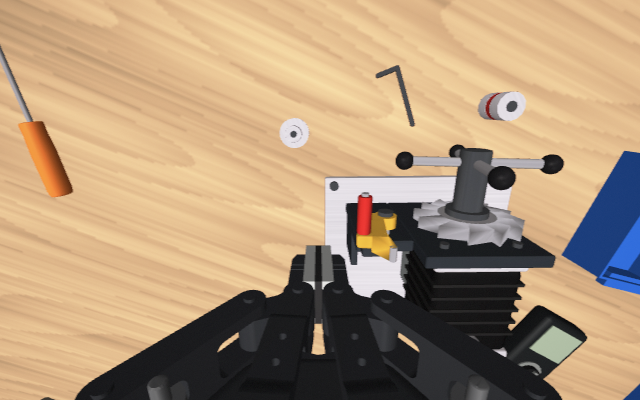

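Run:
```python
from h import *
p=env.get_image("wrist");o=dict(env.observe())
c,s=np.cos(ST[2]),np.sin(ST[2])
o["tool_rot"]=np.array([[s,0,c],[-c,0,s],[0,-1,0]]);o["position"]=S2W(ST,[.0235,.0121,.1441])[0]
for x in (0,.01,.02):
  for y in (.1,.115,.13):
    for z in (.12,.135,.15): print(x,y,z,proj(p,S2W(ST,[x,y,z]),o)[0].round())
```

```text
0 0.1 0.12 [186. 271.]
0 0.1 0.135 [175. 284.]
0 0.1 0.15 [163. 299.]
0 0.115 0.12 [163. 271.]
0 0.115 0.135 [151. 284.]
0 0.115 0.15 [137. 299.]
0 0.13 0.12 [141. 271.]
0 0.13 0.135 [127. 284.]
0 0.13 0.15 [110. 299.]
0.01 0.1 0.12 [184. 258.]
0.01 0.1 0.135 [173. 270.]
0.01 0.1 0.15 [160. 284.]
0.01 0.115 0.12 [161. 258.]
0.01 0.115 0.135 [148. 270.]
0.01 0.115 0.15 [133. 284.]
0.01 0.13 0.12 [138. 258.]
0.01 0.13 0.135 [123. 270.]
0.01 0.13 0.15 [106. 284.]
0.02 0.1 0.12 [181. 244.]
0.02 0.1 0.135 [170. 255.]
0.02 0.1 0.15 [157. 269.]
0.02 0.115 0.12 [158. 244.]
0.02 0.115 0.135 [145. 255.]
0.02 0.115 0.15 [129. 269.]
0.02 0.13 0.12 [135. 244.]
0.02 0.13 0.135 [120. 255.]
0.02 0.13 0.15 [102. 269.]
```

Emit:
carry_out --plan '[[[0, 0.03, 0.001], [0, 0, 0], 0.0], [[0, 0.03, 0], [0, 0, 0], 0.0], [[0, 0.032, 0], [0, 0, 0], 0.0], [[0.008, 0, 0], [0, 0, 0], 0.0], [[0.006, 0, 0], [0, 0, 0], 0.0], [[0.005, 0, 0], [0, 0, 0], 0.0], [[0.005, 0, 0], [0, 0, 0], 0.0], [[0.005, 0, 0], [0, 0, 0], 0.0]]'

```text
time_s: 11.62
position: [0.5484, 0.0093, 0.1467]
tool_rot: [[0.391, 0.001, 0.92], [-0.92, -0.0, 0.391], [0.0, -1.0, 0.001]]
ft_force: [-0.5, 0.9, -0.1]
grip_width: 0.0002
```

```bash
python3 look.py k scene wrist; python3 pins.py k 0.7,0.9,1.15 0.46
```

```text
t 11.62 stand pos mm [ 27.6 120.1 146.7] F [-0.5  0.9 -0.1] grip 0.0002
tool shift mm [90.1  1.8 -1.6] in goal axes [90.1  1.7 -1.6] turn [-0.04 -0.03  0.02]
pawl0.7 [375.4 308.3]
pawl0.7 [379.7 251.6]
pawl0.9 [356.  305.5]
pawl0.9 [358.8 249.4]
pawl1.15 [333.9 298.9]
pawl1.15 [335.  244.3]
wheel0.46 [557.6 226.2]
wheel0.46 [399.2 183.4]
wheel0.46 [471.  168.6]
wheel0.46 [615.6 193.7]
```

View pics/k.png

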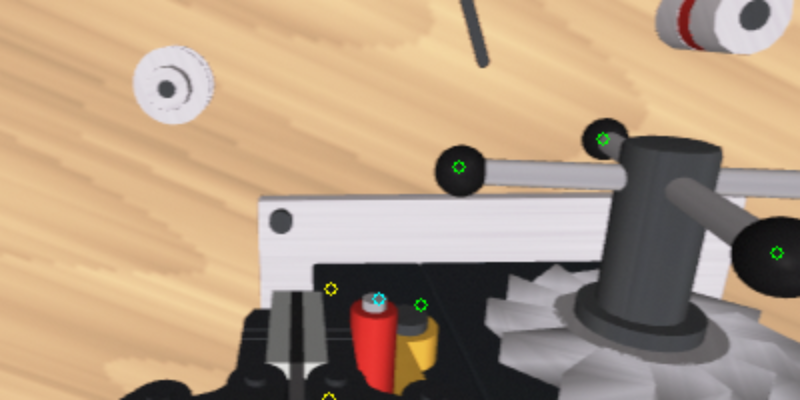

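View pics/scenek.png

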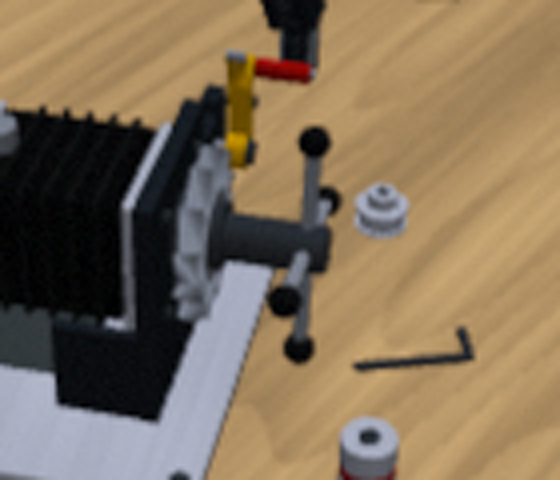

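Emit:
carry_out --plan '[[[0.005, 0, 0], [0, 0, 0], 0.0], [[0.005, 0, 0], [0, 0, 0], 0.0], [[0.004, 0, 0], [0, 0, 0], 0.0], [[0.004, 0, 0], [0, 0, 0], 0.0], [[0.004, 0, 0], [0, 0, 0], 0.0], [[0.005, 0, 0], [0, 0, 0], 0.0], [[0.005, 0, 0], [0, 0, 0], 0.0], [[0.004, 0, 0], [0, 0, 0], 0.0]]'

```text
time_s: 12.78
position: [0.5623, -0.0239, 0.1463]
tool_rot: [[0.391, -0.0, 0.92], [-0.92, 0.0, 0.391], [-0.0, -1.0, -0.0]]
ft_force: [0.5, 0.2, -0.5]
grip_width: 0.0001
```

```bash
python3 look.py l scene; python3 pins.py l 0,0.1,0.3 0.46
```

```text
t 12.78 stand pos mm [ 27.5  84.1 146.3] F [ 0.5  0.2 -0.5] grip 0.0001
tool shift mm [54.1  1.3 -1.4] in goal axes [54.1  1.3 -1.5] turn [ 0.   -0.04 -0.  ]
pawl0.0 [370.1 299. ]
pawl0.0 [373.9 244.4]
pawl0.1 [362.8 302. ]
pawl0.1 [366.1 246.7]
pawl0.3 [346.  306.6]
pawl0.3 [348.1 250.2]
wheel0.46 [476.4 226.4]
wheel0.46 [347.  183.4]
wheel0.46 [429.  168.6]
wheel0.46 [556.6 193.8]
```

View pics/l.png

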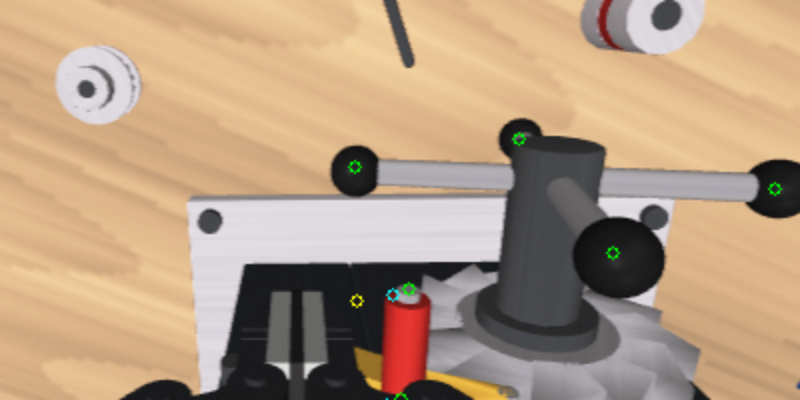

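View pics/scenel.png

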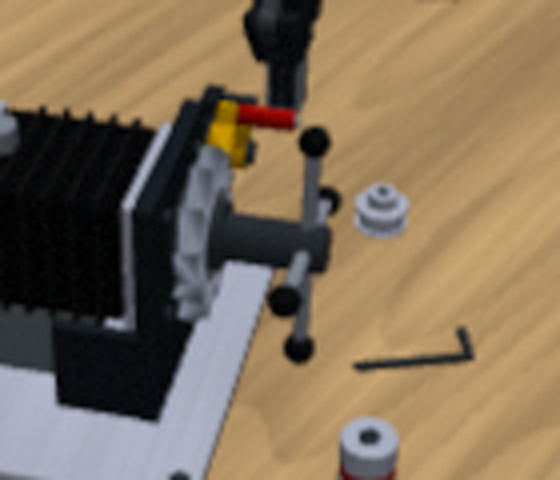

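Emit:
carry_out --plan '[[[-0.02, -0.01, 0], [0, 0, 0], 0.0], [[-0.02, -0.03, 0], [0, 0, 0], 0.0], [[0, -0.05, 0], [0, 0, 0], 0.0], [[0.03, -0.03, 0], [0, 0, 0], 0.0], [[0.05, 0, 0], [0, 0, 0], 0.0], [[0.03, 0, 0], [0, 0, 0], 0.0], [[0, 0, 0], [0, 0, 0], 0.0], [[0, 0, 0], [0, 0, 0], 0.0]]'

```text
time_s: 13.88
position: [0.5891, -0.0865, 0.2668]
tool_rot: [[0.392, 0.0, 0.92], [-0.92, 0.0, 0.392], [-0.0, -1.0, 0.0]]
ft_force: [-1.3, 0.1, 0.6]
grip_width: -0.0003
```

```bash
python3 look.py m scene
python3 - <<'E'
from h import *
o=env.observe();p=env.get_image("wrist");S=env.get_image("scene")
cv2.imwrite("pics/m.png",cv2.resize(p["image"][120:270,220:420],None,fx=4,fy=4,interpolation=cv2.INTER_CUBIC)[:,:,::-1])
for q in (0,.05,.1):
    th=np.radians(-33)+q
    P=S2W(ST,[[x,.082+.052*np.sin(th),.111+.052*np.cos(th)] for x in (.006,.040)])
    print(q,(proj(p,P,o)-[220,120])*4, (proj(S,P)-[250,170])*4)
for w in (.42,.46,.5):
    P=S2W(ST,[[.058,.064*np.sin(w-.2618+i*np.pi/2),.110+.064*np.cos(w-.2618+i*np.pi/2)] for i in range(4)])
    print(w,((proj(p,P,o)-[220,120])*4).round().tolist(),((proj(S,P)-[250,170])*4).round().tolist())
E
```

```text
t 13.88 stand pos mm [ 27.6  16.  266.8] F [-1.3  0.1  0.6] grip -0.0003
tool shift mm [-13.9 121.8  -1.6] in goal axes [-14.  121.8  -1.6] turn [-0.01  0.02 -0.02]
0 [[232.18868896 397.45164167]
 [225.90581143 260.50604836]] [[237.29506342 114.58300154]
 [295.54489968 122.65428102]]
0.05 [[222.17502415 399.55816566]
 [215.45184954 262.02565027]] [[238.21358118 110.53266528]
 [296.40251268 118.57055912]]
0.1 [[211.86249441 401.50698946]
 [204.68531686 263.4315104 ]] [[239.15441188 106.59582525]
 [297.27537455 114.60007617]]
0.42 [[417.0, 201.0], [216.0, 144.0], [473.0, 117.0], [700.0, 158.0]] [[313.0, 142.0], [326.0, 195.0], [298.0, 344.0], [282.0, 304.0]]
0.46 [[405.0, 200.0], [219.0, 143.0], [481.0, 117.0], [701.0, 159.0]] [[314.0, 140.0], [326.0, 199.0], [297.0, 346.0], [282.0, 299.0]]
0.5 [[393.0, 200.0], [222.0, 141.0], [489.0, 118.0], [702.0, 161.0]] [[315.0, 138.0], [325.0, 203.0], [297.0, 348.0], [283.0, 295.0]]
```

View pics/m.png

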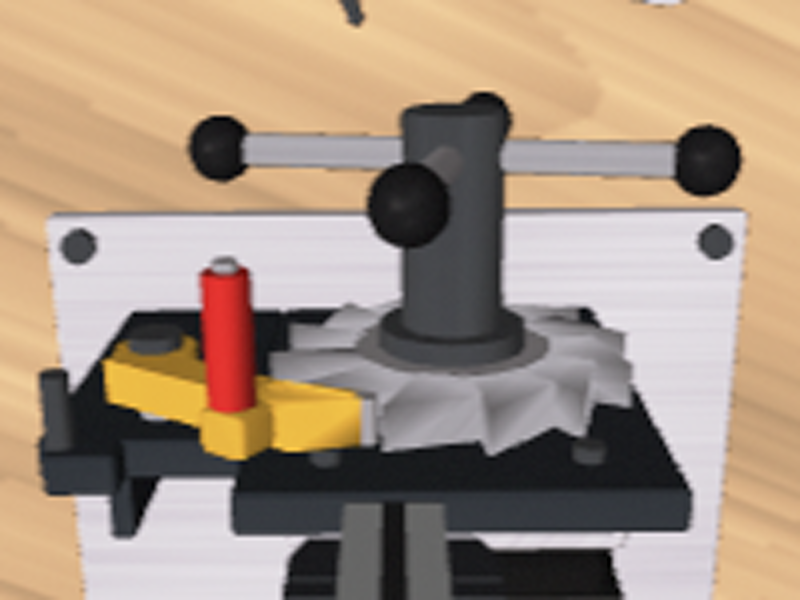

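View pics/scenem.png

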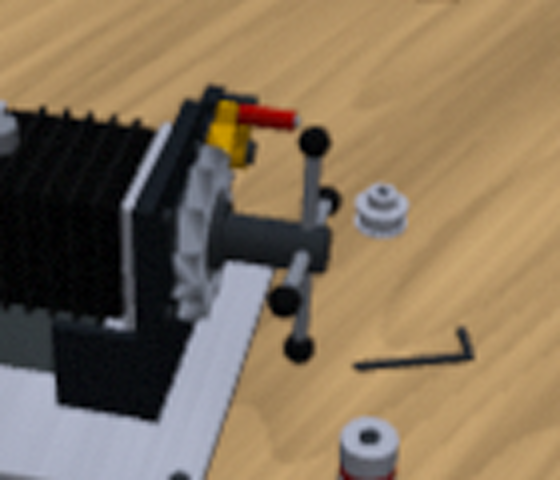

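```bash
python3 -c "
from rig import env
print(env.close_job()); print(env.observe()['time_s'])"
```

```text
the job is handed in; nothing more can be done
None
the job is handed in; nothing more can be done
```

I threw the pawl back onto its stop, pushed the wheel back one notch by the top knob, and tipped the pawl over again so it dropped into the next gap. I used shut fingers throughout and handed the job in at about 14 s, well inside the 58 s limit.

Last checks, from the wrist and scene pictures:
- **Pawl:** it reads about 0.01 rad, and the red pin tip is back at its starting pixel in the scene view.
- **Wheel:** it reads about 0.45 to 0.46 rad. That is inside the 0.40 to 0.60 band, but a little under the 0.475 I aimed for.
- **Forces:** the wrist force read at the end of each move was never more than about 3 N.
- **Clearance:** the gripper was about 90 mm or more above the pawl and spokes at hand-in. The bystanders I could see had not moved, but I did not measure each one.

No check failed. The camera-fitted stand position is good to about 1 to 2 mm, so the wheel angle is uncertain by about 0.015 rad.

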